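# Find the full canister by feel, slide it home in its rack and pump its lid

### The arm

A 6-joint arm with a two-finger parallel gripper is mounted at the origin on a cart in front of the work surface, level with it; the furniture and walls round the work are solid. World frame = base frame: x ahead of the robot, y to its left, z up, the work surface at z = 0. Lengths are in m, angles in rad, forces in N, time in s.
With the tool pointing down it reaches from about 0.35 to 0.975 m from the base axis. Payload 4.9 kg.
Tool frame: the origin (TCP) lies midway between the tips of the shut fingers; the grasp point (between the pads) lies 19 mm behind it; z points along the fingers, y is the line along which they close (so a half turn about z gives the same grasp; the last joint's range is limited). The gripper opens to 85 mm and grips with 20 to 120 N. Pads are 22 mm wide; open, the fingers measure 114 mm over their backs; the gripper's body (76 mm by 85 mm) begins 54 mm behind the grasp point. The pads swing forward as they close: fully open they stand 13 mm farther back than shut.
Start: joints at [-1.419, 0.053, 1.613, -0, 1.476, -0.119], TCP at [0.167, -0.602, 0.231] pointing down, gripper open.
Joint ranges: [-3.01, 3.01], [-1.01, 2.22], [0.06, 2.58], [-1.02, 4.17], [0.09, 2.62], [-3.14, 3.14]. Speed limits (rad/s): [2.57, 2.57, 3.14, 3.14, 3.14, 3.14].

### API

Orientations are given as a unit quaternion [w, x, y, z].
In Python, from plant import manip gives the robot as it stands.
- The arm moves only by the tool move_arm, never from a script. Its argument "increments" is one flat list of numbers, 5 for each row, row after row: the shift along the tool's x, y, z in mm, then the turn about the tool's z in rad, then the opening, from 0 (shut) to 1 (fully open). In form: [tx, ty, tz, spin, jaw, tx, ty, tz, spin, jaw, ...]. A call has 1 to 8 rows; each row shifts and turns the commanded pose from where the row before left it, along the tool's axes as they then stand; what a row does not reach is not made up. A row lasts 1/12 s, in which the tool goes at most 41.7 mm and 7.16 degrees, less where a joint would pass 70% of its speed; a pose out of reach is approached as far as the arm can. A call with a gripper value outside its range is refused whole. The fingers move at their own pace and stop on an object; the grip force is fixed at half the most. Time passes only in rows, so rows that do not move let the fingers close. It gives the time, the measured TCP pose, the force, the opening and the grip force at its end, in the units of the state.
- manip.state(): the state, without advancing time (a new reading comes with each control period).
- manip.grab_frame(name): name is "scene" or "top"; returns a dict with "image" (400x640x3 uint8, blue, green, red), "fov_y" (degrees; the focal length in pixels is half the picture's height over the tangent of half this angle, whatever the lens; pixels are square), "cx", "cy" (the principal point, pixels), "eye" and "rotation" of the camera in the world. Camera axes: x right, y down, z forward; pixel columns grow to the right and rows downward; lengths in m; the calibration is good to about 2 mm. A picture is of the moment at which its call begins. There is no depth.
- manip.job_done(): hands the job in; it is judged then, once.
The state is a dict: "time": time; "joint_pos": joint angles; "joint_vel": joint speeds; "joint_efforts": joint torques, N m; "tool_pos": TCP position; "tool_rot": TCP orientation; "contact_force": force on the tool from outside, world axes, zero at the start; "ft_torque": the same for the moment, N m; "gripper_width": opening from 0.0 (shut) to 1.0 (fully open); "grasp_force": force on a finger pad.
Only numpy, scipy, OpenCV 4.12 (cv2) and the standard library are available. Lean on these libraries where they do the work, as an engineer would, in place of code of your own. Each camera call takes 0.05 s, during which the arm holds its last target. There are 200 camera calls.

### The job

Three identical closed vacuum canisters stand pulled out in front of their rack, on its base sheet; one is full and has to be put away, the other two are empty. Feel by pushing which one is the full, heavy one, slide it along the base sheet (upright, never lifted, the lids are only pushed on) into the bay behind it until it is fully home against the back rods, and there press its pump button all the way down to the stop and let it spring up again. Leave the two empty canisters standing out in front for refilling, nudged by no more than a few centimetres, press no pump of a canister that is not home, and do not disturb the cups or the timer.

Things in the scene. Friction and masses are not known exactly. Their poses are not given: they have to be found in the camera images.
- rack: fixed rack: flat steel base sheet, 412 x 255 mm, 3 mm thick (x -190 to +65 mm), at its back three bays of 7 mm steel rod, 130 mm apart, open at front and top. Origin under bay_2; x points into the bays, away from the robot, y to the left. Hairpin guides beside each bay reach forward to x = -35 mm, are 29 mm high, 107 mm apart, with round noses that guide a canister a few mm off centre
- bay_1 (a point): home point of the left bay, on the base sheet: a canister is fully home when the centre of its underside is here, touching the back rods; 130 mm to +y of the rack's origin
- bay_2 (a point): home point of the middle bay, on the base sheet, 3 mm above the rack's origin
- bay_3 (a point): home point of the right bay, on the base sheet, 130 mm to -y of the rack's origin
- back_rod (a point): front face of the upper back rod at the middle bay, 53 mm above the worktop and 50 mm behind the home point; a second back rod runs below it, 25 mm up; the rack's top is 57 mm up
- canister_1: closed steel canister, black lid, 100 mm diameter, 68 mm high (92 with pump button). the full one weighs 0.75 to 0.92 kg, an empty one 0.2 kg, to be felt. Pushed at a third to two thirds of its height it slides upright: full 3.5 to 6.5 N, empty 1 to 1.5 N. A quick touch gives a false jolt: touch, then push slowly. Origin centre of underside; yaw is free. Starts 100 to 130 mm in front (-x) of bay_1
- pump_1_top (a point): centre of the top of the pump button of canister_1: black button 36 mm in diameter with a grey disc, in the middle of the lid, 95 mm above the worktop when raised, standing 21 mm above its collar
- pump_1 (a joint): pump button of canister_1: 0 raised, 0.014 m pressed down to its stop; its spring takes 3 N to start and 8 N at the stop, and lifts it again when let go
- canister_2: closed steel canister, black lid, 100 mm diameter, 68 mm high (92 with pump button). the full one weighs 0.75 to 0.92 kg, an empty one 0.2 kg, to be felt. Pushed at a third to two thirds of its height it slides upright: full 3.5 to 6.5 N, empty 1 to 1.5 N. A quick touch gives a false jolt: touch, then push slowly. Origin centre of underside; yaw is free. Starts 100 to 130 mm in front (-x) of bay_2
- pump_2_top (a point): centre of the top of the pump button of canister_2: black button 36 mm in diameter with a grey disc, in the middle of the lid, 95 mm above the worktop when raised, standing 21 mm above its collar
- pump_2 (a joint): pump button of canister_2: 0 raised, 0.014 m pressed down to its stop; its spring takes 3 N to start and 8 N at the stop, and lifts it again when let go
- canister_3: closed steel canister, black lid, 100 mm diameter, 68 mm high (92 with pump button). the full one weighs 0.75 to 0.92 kg, an empty one 0.2 kg, to be felt. Pushed at a third to two thirds of its height it slides upright: full 3.5 to 6.5 N, empty 1 to 1.5 N. A quick touch gives a false jolt: touch, then push slowly. Origin centre of underside; yaw is free. Starts 100 to 130 mm in front (-x) of bay_3
- pump_3_top (a point): centre of the top of the pump button of canister_3: black button 36 mm in diameter with a grey disc, in the middle of the lid, 95 mm above the worktop when raised, standing 21 mm above its collar
- pump_3 (a joint): pump button of canister_3: 0 raised, 0.014 m pressed down to its stop; its spring takes 3 N to start and 8 N at the stop, and lifts it again when let go
- cup_right: white melamine cup, 74 mm wide, 64 mm high, upside down, right of the canisters; origin centre of its underside
- cup_near: white melamine cup, 74 mm wide, 64 mm high, near right; origin centre of its underside
- timer: round white wind-up timer with a red dial, 62 mm wide, 44 mm high, right of the rack; origin centre of its underside

How it is judged:
By the outcome, as a careful person would: the job done as asked, in the order asked, and still so for the second after the job is handed in, with the robot touching nothing.
It also fails if it takes over 61 s, if anything falls off the work surface, if the arm or the gripper's body presses on something with over 40 N, if the wrist force passes 120 N, or if a joint passes its speed limit or range.

## Working session

There is one attempt and no reset: what is moved stays moved. The work goes in short steps, Python scripts to look and compute and a tool call to move; the robot and the scene stay as the last step left them, time stands still between calls to the robot, and variables do not carry over. Pictures are saved under pics/ and viewed, at most 10 in all, crops included, and the job is handed in when it is done.

Besides the shell and the picture viewer there is one more tool, called after "Request:" as name(argument=value, ...), one argument or row to a line, values as JSON. move_arm: Moves the arm, as the interface text tells. Its arguments: {"type":"object","properties":{"increments":{"type":"array"}},"required":["increments"]}

```bash
mkdir -p pics && ls
python3 - <<'E'
from plant import manip
import cv2
for n in("scene","top"):
    f=manip.grab_frame(n); cv2.imwrite(f"pics/{n}0.png",f["image"])
    print(n,f["fov_y"],f["cx"],f["cy"],f["eye"],f["rotation"])
s=manip.state();print(s)
E
```

```text
pics
scene 46.3890052195874 327.1608147506201 195.58166026029318 [-0.0291295   0.7037416   0.67589504] [ 0.1566547  -0.28300077  0.83668391 -0.44196144]
top 57.29751325854819 319.58217086078804 199.5596352738823 [ 0.47053099 -0.02981772  0.97319294] [-0.03867564  0.71209521 -0.70095969  0.00895091]
{'time': 0.1, 'joint_pos': array([-1.41898479e+00,  5.33457889e-02,  1.61415966e+00,  3.39158620e-06,
        1.47599612e+00, -1.19010745e-01]), 'joint_vel': array([ 0.00020038, -0.00167917, -0.00335941, -0.00073925, -0.00119281,
       -0.00121593]), 'joint_efforts': array([-7.77221194e-04, -3.94901311e+01, -3.71367538e+01, -1.76577259e-04,
        3.93589595e-03, -4.96876012e-06]), 'tool_pos': array([ 0.16711136, -0.60165955,  0.23015011]), 'tool_rot': array([-9.54356825e-04,  9.90845482e-01,  1.34997477e-01, -1.39649817e-05]), 'contact_force': array([-0.34333303,  0.21161812, -0.28772084]), 'ft_torque': array([ 0.01440568,  0.01032924, -0.00393441]), 'grasp_force': 0.0, 'gripper_width': 1.0064511455155103}
```

View pics/scene0.png

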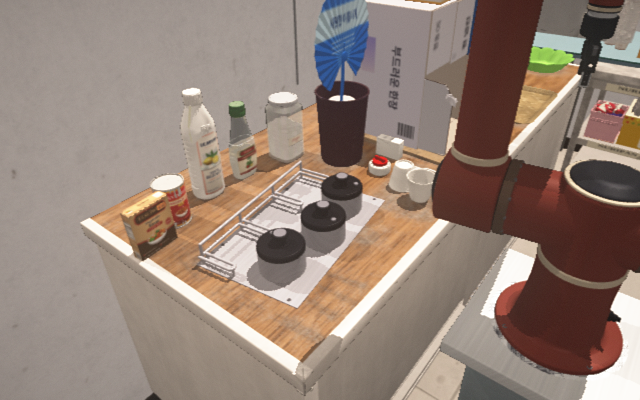

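View pics/top0.png

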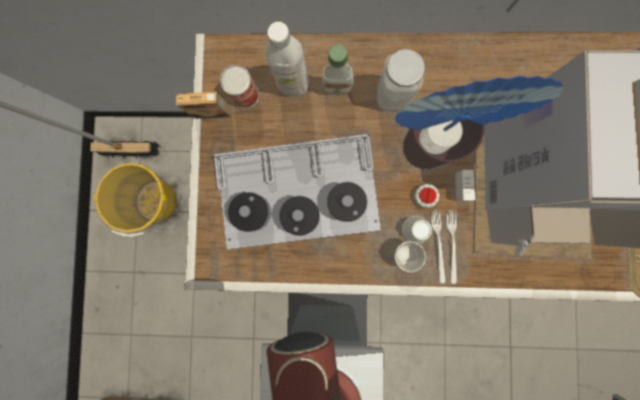

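The scene view shows the three black-lidded canisters near (282,250), (323,222) and (342,192), with the rack behind them. In the top view the lids are near (247,211), (299,215) and (347,201), the base sheet has corners near (217,153), (370,136), (378,230) and (228,247), the timer is at (428,196) and the cups are at (417,229) and (410,257). Next I'll measure the buttons in both views and enlarge the rack.

```bash
cat > h.py <<'E'
import numpy as np, cv2
from scipy.spatial.transform import Rotation as R
from plant import manip
def cam(n):
    f=manip.grab_frame(n); w,x,y,z=f["rotation"]
    f["R"]=R.from_quat([x,y,z,w]).as_matrix(); f["f"]=200/np.tan(np.radians(f["fov_y"]/2)); return f
def ray(f,p): 
    d=f["R"]@np.array([(p[0]-f["cx"])/f["f"],(p[1]-f["cy"])/f["f"],1]); return d/np.linalg.norm(d)
def onz(f,p,z):
    d=ray(f,p); return f["eye"]+d*(z-f["eye"][2])/d[2]
def tri(f,p,g,q):
    a,b=ray(f,p),ray(g,q); e,h=np.array(f["eye"]),np.array(g["eye"])
    t=np.linalg.lstsq(np.c_[a,-b],h-e,rcond=None)[0]; P,Q=e+t[0]*a,h+t[1]*b
    return (P+Q)/2,np.linalg.norm(P-Q)
def proj(f,P):
    c=f["R"].T@(np.array(P)-f["eye"]); return f["f"]*c[0]/c[2]+f["cx"],f["f"]*c[1]/c[2]+f["cy"]
def disc(f,p,r):
    """bright grey disc near p, inside the black lid"""
    x,y=map(int,p); g=cv2.cvtColor(f["image"],cv2.COLOR_BGR2GRAY)[y-r:y+r+1,x-r:x+r+1].astype(float)
    w=np.clip(g-(g.min()+.5*(g.max()-g.min())),0,None)
    yy,xx=np.mgrid[-r:r+1,-r:r+1]; return x+(w*xx).sum()/w.sum(),y+(w*yy).sum()/w.sum()
E
python3 - <<'E'
from h import *
t=cam("top");s=cam("scene")
for a,b in(((246,211),(281,233)),((299,215),(323,205)),((347,201),(342,178))):
    p,q=disc(t,a,6),disc(s,b,6); print(np.round(p,1),np.round(q,1),*tri(t,p,s,q))
im=t["image"]
cv2.imwrite("pics/top_c.png",cv2.resize(im[125:255,205:385],None,fx=4.4,fy=4.4,interpolation=cv2.INTER_CUBIC))
cv2.imwrite("pics/sc_c.png",cv2.resize(s["image"][155:305,190:390],None,fx=4,fy=4,interpolation=cv2.INTER_CUBIC))
for c in((217,153),(370,136),(378,230),(228,247)):print(onz(t,c,.003))
E
```

```text
[244.2 210.8] [279.8 230.6] [0.49879182 0.18836307 0.09874324] 0.0016740628970433363
[297.5 214.9] [321.6 202.5] [0.49217364 0.06023137 0.09790023] 0.0012613428863072452
[347.3 200.5] [341.7 174.7] [ 0.52751727 -0.0591308   0.09670886] 0.0013624019189966807
[0.65832641 0.29233275 0.003     ]
[ 0.70801716 -0.12045485  0.003     ]
[ 0.45779409 -0.14333813  0.003     ]
[0.40560573 0.25346196 0.003     ]
```

View pics/top_c.png

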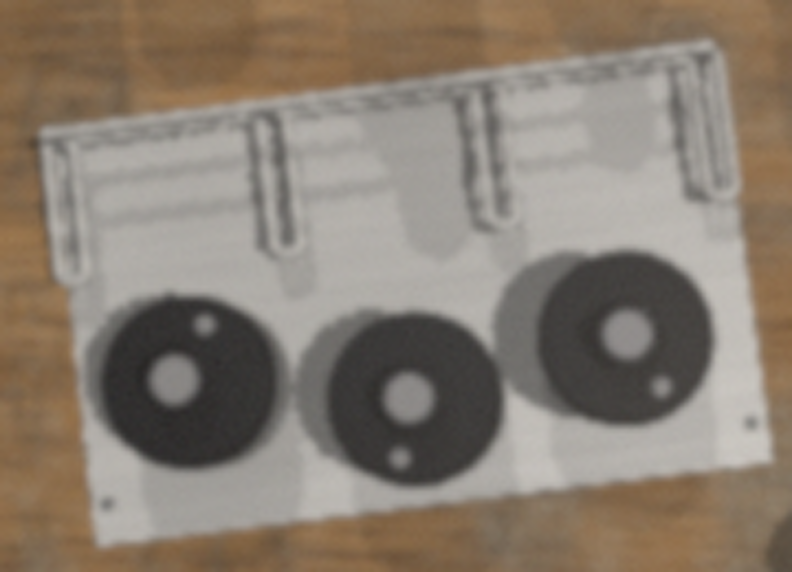

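View pics/sc_c.png

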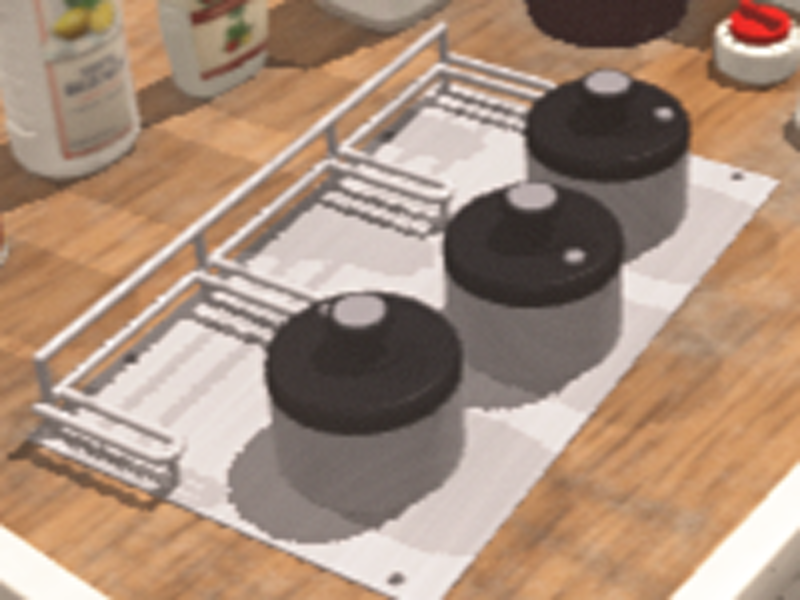

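The enlarged top view (scale 4.4, offset (205,125)) shows the front sheet corners at (98,547) and (772,463). The hairpin noses are at (72,282), (287,252), (500,228) and (722,197), and the top back rod ends at (45,130) and (715,42). In the enlarged scene view (scale 4, offset (190,155)) the rod ends are at (40,358) and (444,28). The third hairpin nose is at (448,193) and the front sheet corner at (776,183).

Run:
```python
from h import *
from scipy.optimize import least_squares
t=cam("top");s=cam("scene")
T=lambda x,y:(205+x/4.4-.4,125+y/4.4-.4); S=lambda x,y:(190+x/4-.4,155+y/4-.4)
for a,b in((T(45,130),S(40,358)),(T(715,42),S(444,28)),(T(500,228),S(448,193)),(T(772,463),S(776,183))): print(*tri(t,a,s,b))
obs=[((98,547),(-.19,.206),.003),((772,463),(-.19,-.206),.003),((72,282),(-.035,.195),.025),((287,252),(-.035,.065),.025),((500,228),(-.035,-.065),.025),((722,197),(-.035,-.195),.025)]
W=np.array([onz(t,T(*o[0]),o[2])[:2] for o in obs]);L=np.array([o[1] for o in obs])
print("front edge length",np.linalg.norm(W[0]-W[1]))
rot=lambda a:np.array([[np.cos(a),-np.sin(a)],[np.sin(a),np.cos(a)]])
r=least_squares(lambda p:(L@rot(p[2]).T+p[:2]-W).ravel(),[.6,.08,.13]);p=r.x
print("rack",p,"res mm",np.round(r.fun.reshape(-1,2)*1000,1))
for a,b in(((246,211),(281,233)),((299,215),(323,205)),((347,201),(342,178))):
    P=tri(t,disc(t,a,6),s,disc(s,b,6))[0]; Q=onz(t,disc(t,a,6),.095)
    print("can",P[:2],"rack frame",(P[:2]-p[:2])@rot(p[2]),(Q[:2]-p[:2])@rot(p[2]))
```

```text
[0.64474841 0.28056238 0.05235401] 0.002566680899478216
[ 0.70061596 -0.10908958  0.05013194] 0.0014566657229041398
[0.59348425 0.01449224 0.02906841] 0.0016971547147787848
[ 0.45894183 -0.14845195  0.00170695] 0.0014706968231956604
front edge length 0.4091338041458164
rack [0.62014471 0.0823887  0.14326369] res mm [[ 2.2  2.8]
 [ 3.2  0.1]
 [-1.5 -0.6]
 [-2.6 -0.3]
 [ 0.1 -2.1]
 [-1.3  0.1]]
can [0.49879703 0.18834528] rack frame [-0.10497665  0.1221964 ] [-0.10396693  0.1235607 ]
can [0.49219037 0.06024273] rack frame [-0.12980536 -0.00365052] [-0.13027395 -0.00367448]
can [ 0.52754239 -0.05916935] rack frame [-0.11186446 -0.12688661] [-0.11114971 -0.12664947]
```

Request:
move_arm(
  increments=[0, 0, 0, 0.12, 0.5, 20, -28, 0, 0, 0.5, 20, -28, 0, 0, 0.5, 20, -28, 0, 0, 0.5, 20, -28, 0, 0, 0.5, 20, -28, 0, 0, 0.5, 20, -28, 0, 0, 0.5, 20, -28, 0, 0, 0.5],
)

```text
time: 0.97
tool_pos: [0.2765, -0.3859, 0.2313]
tool_rot: [0.0, 0.997, 0.075, 0.0]
contact_force: [0.4, 0.5, -1.0]
gripper_width: 0.498
grasp_force: 0.0
```

Request:
move_arm(
  increments=[21, -29, 0, 0, 0.5, 21, -29, 0, 0, 0.5, 21, -29, 0, 0, 0.5, 21, -29, 0, 0, 0.5, 21, -29, 0, 0, 0.5, 21, -29, 0, 0, 0.5, 21, -29, 0, 0, 0.5, 21, -29, 0, 0, 0.5],
)

```text
time: 1.63
tool_pos: [0.4079, -0.1311, 0.2316]
tool_rot: [0.0, 0.997, 0.075, 0.0]
contact_force: [0.8, 0.1, -0.5]
gripper_width: 0.507
grasp_force: 0.0
```

```bash
cat >> h.py <<'E'
RK=np.array([.6201,.0824]);YAW=.1433
C,Sn=np.cos(YAW),np.sin(YAW); RM=np.array([[C,-Sn],[Sn,C]])
def tcp():
    s=manip.state(); w,x,y,z=s["tool_rot"]; m=R.from_quat([x,y,z,w]).as_matrix()
    r=(s["tool_pos"][:2]-RK)@RM
    print("t",round(s["time"],2),"rack mm",np.round(r*1000,1),"z",round(s["tool_pos"][2]*1000,1),"heading",round(np.arctan2(m[1,0],m[0,0]),3),"F rack",np.round(s["contact_force"][:2]@RM,2),round(s["contact_force"][2],2),"w",round(s["gripper_width"],2))
E
python3 -c "from h import *;tcp()"
```

```text
t 1.63 rack mm [-240.6 -181. ] z 231.6 heading 0.151 F rack [0.79 0.02] -0.51 w 0.51
```

Request:
move_arm(
  increments=[20, -27, 0, 0.008, 0.5, 20, -27, 0, 0, 0.5, 0, 0, 40, 0, 0.5, 0, 0, 40, 0, 0.5, 0, 0, 40, 0, 0.5, 0, 0, 40, 0, 0.5, 0, 0, 20, 0, 0.5, 0, 0, 10, 0, 0.5],
)

```text
time: 2.3
tool_pos: [0.436, -0.0724, 0.0372]
tool_rot: [-0.001, 0.997, 0.071, -0.003]
contact_force: [-0.7, 0.5, -0.3]
gripper_width: 0.5
grasp_force: 0.0
```

Request:
move_arm(
  increments=[0, 0, 8, 0, 0.5, 0, 0, 0, 0, 0.5, 0, 0, 0, 0, 0.5, 0, 0, 0, 0, 0.5],
)

```text
time: 2.63
tool_pos: [0.4408, -0.0741, 0.0354]
tool_rot: [0.001, 0.997, 0.071, 0.002]
contact_force: [0.7, -0.4, 0.2]
gripper_width: 0.501
grasp_force: 0.0
```

Run:
```python
from h import *
tcp(); f=cam("scene"); t=cam("top")
a=f["image"][120:320,220:420]; b=t["image"][120:270,210:410]
im=np.hstack([cv2.resize(a,(450,450),interpolation=cv2.INTER_CUBIC),cv2.resize(b,(350,262),interpolation=cv2.INTER_CUBIC).repeat(1,0) if 0 else cv2.copyMakeBorder(cv2.resize(b,(350,262),interpolation=cv2.INTER_CUBIC),0,188,0,0,cv2.BORDER_CONSTANT)])
cv2.imwrite("pics/c1.png",im)
```

```text
t 2.63 rack mm [-199.8 -129.3] z 35.4 heading 0.143 F rack [ 0.67 -0.53] 0.17 w 0.5
```

View pics/c1.png

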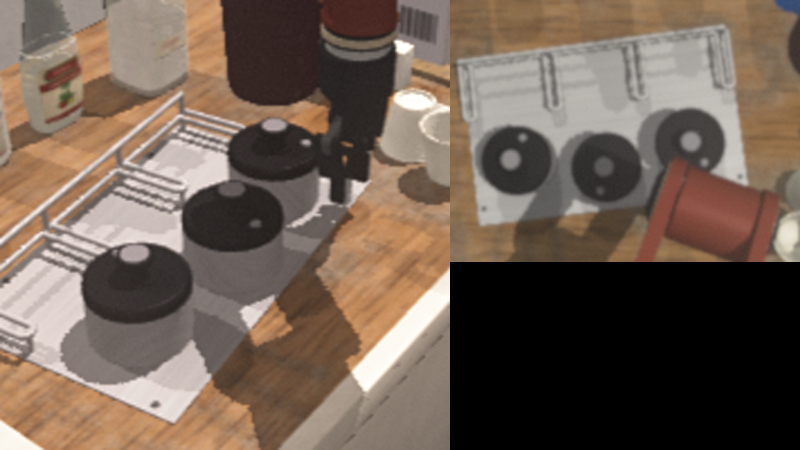

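The left half of the picture shows the open fingers standing in front of canister 3 at about (345,170), with a gap to it. The canisters are undisturbed. Next is a slow push.

Request:
move_arm(
  increments=[7, -2, 0, 0, 0.5, 7, 0, 0, 0, 0.5, 5, 0, 0, 0, 0.5, 2, 0, 0, 0, 0.5, 2, 0, 0, 0, 0.5, 0, 0, 0, 0, 0.5, 0, 0, 0, 0, 0.5, 0, 0, 0, 0, 0.5],
)

```text
time: 3.4
tool_pos: [0.4613, -0.0682, 0.0331]
tool_rot: [-0.0, 0.997, 0.071, -0.0]
contact_force: [-0.4, 0.9, 0.5]
gripper_width: 0.499
grasp_force: 0.0
```

Request:
move_arm(
  increments=[1, 0, 0, 0, 0.5, 1, 0, 0, 0, 0.5, 1, 0, 0, 0, 0.5, 1, 0, 0, 0, 0.5, 1, 0, 0, 0, 0.5, 1, 0, 0, 0, 0.5, 1, 0, 0, 0, 0.5, 1, 0, 0, 0, 0.5],
)

```text
time: 4.07
tool_pos: [0.4696, -0.0671, 0.0333]
tool_rot: [-0.0, 0.997, 0.071, 0.0]
contact_force: [-0.0, -0.5, -0.6]
gripper_width: 0.5
grasp_force: 0.0
```

```bash
python3 -c "from h import *;tcp()"
```

```text
t 4.07 rack mm [-170.3 -126.5] z 33.3 heading 0.143 F rack [-0.11 -0.53] -0.56 w 0.5
```

Request:
move_arm(
  increments=[1, 0, 0, 0, 0.5, 1, 0, 0, 0, 0.5, 1, 0, 0, 0, 0.5, 1, 0, 0, 0, 0.5, 1, 0, 0, 0, 0.5, 1, 0, 0, 0, 0.5, 1, 0, 0, 0, 0.5, 1, 0, 0, 0, 0.5],
)

```text
time: 4.73
tool_pos: [0.4773, -0.066, 0.0332]
tool_rot: [-0.0, 0.997, 0.071, -0.0]
contact_force: [-1.0, -0.4, -0.0]
gripper_width: 0.5
grasp_force: 0.5
```

```bash
python3 -c "from h import *;tcp()"
```

```text
t 4.73 rack mm [-162.5 -126.5] z 33.2 heading 0.143 F rack [-1.05 -0.26] -0.05 w 0.5
```

Request:
move_arm(
  increments=[1, 0, 0, 0, 0.5, 1, 0, 0, 0, 0.5, 1, 0, 0, 0, 0.5, 1, 0, 0, 0, 0.5],
)

```text
time: 5.07
tool_pos: [0.4814, -0.0654, 0.0333]
tool_rot: [-0.0, 0.997, 0.071, -0.0]
contact_force: [-1.2, -0.7, 0.2]
gripper_width: 0.503
grasp_force: 0.5
```

```bash
python3 -c "from h import *;tcp()"
```

```text
t 5.07 rack mm [-158.4 -126.5] z 33.3 heading 0.143 F rack [-1.33 -0.48] 0.23 w 0.5
```

About 1.2 N in steady sliding suggests canister 3 is empty. I'll check that it really moved, then back off.

Run:
```python
from h import *
s=cam("scene");d=disc(s,(342,175),6);P=onz(s,d,.0967);print(d,(P[:2]-RK)@RM*1000)
```

```text
(np.float64(340.19585185185184), np.float64(172.62844444444445)) [-104.91052633 -133.88164775]
```

Request:
move_arm(
  increments=[-20, 0, 0, 0, 0.5, -40, 0, 0, 0, 0.5, 0, -33, -16, 0, 0.5, 0, -33, 0, 0, 0.5, 0, -32, 0, 0, 0.5, 0, -24, 16, 0, 0.5, 0, 0, 0, 0, 0.5, 0, 0, 0, 0, 0.5],
)

```text
time: 5.78
tool_pos: [0.4039, 0.0476, 0.0327]
tool_rot: [-0.0, 0.997, 0.073, -0.0]
contact_force: [-0.1, -0.1, -0.0]
gripper_width: 0.497
grasp_force: 0.0
```

```bash
python3 -c "from h import *;tcp()"
```

```text
t 5.78 rack mm [-218.9   -3.5] z 32.7 heading 0.145 F rack [-0.13 -0.09] -0.04 w 0.5
```

Canister 3 moved about 7 mm at about 1.2 N, so it is empty. Canister 2 next.

Request:
move_arm(
  increments=[10, 0, 0, 0, 0.5, 8, 0, 0, 0, 0.5, 4, 0, 0, 0, 0.5, 2, 0, 0, 0, 0.5, 2, 0, 0, 0, 0.5, 1, 0, 0, 0, 0.5, 1, 0, 0, 0, 0.5, 1, 0, 0, 0, 0.5],
)

```text
time: 6.45
tool_pos: [0.4332, 0.0508, 0.0332]
tool_rot: [-0.0, 0.997, 0.071, -0.0]
contact_force: [0.3, 0.6, -0.3]
gripper_width: 0.499
grasp_force: 0.0
```

Request:
move_arm(
  increments=[1, 0, 0, 0, 0.5, 1, 0, 0, 0, 0.5, 1, 0, 0, 0, 0.5, 1, 0, 0, 0, 0.5, 1, 0, 0, 0, 0.5, 1, 0, 0, 0, 0.5, 1, 0, 0, 0, 0.5, 1, 0, 0, 0, 0.5],
)

```text
time: 7.12
tool_pos: [0.4398, 0.0519, 0.033]
tool_rot: [0.0, 0.997, 0.072, -0.002]
contact_force: [-6.4, -1.1, 5.3]
gripper_width: 0.501
grasp_force: 3.4
```

```bash
python3 -c "from h import *;tcp()"
```

```text
t 7.12 rack mm [-182.8   -4.4] z 33.0 heading 0.143 F rack [-6.45 -0.17] 5.27 w 0.5
```

Request:
move_arm(
  increments=[1, 0, 0, 0, 0.5, 1, 0, 0, 0, 0.5, 1, 0, 0, 0, 0.5, 1, 0, 0, 0, 0.5],
)

```text
time: 7.45
tool_pos: [0.4437, 0.0526, 0.0329]
tool_rot: [0.0, 0.997, 0.072, -0.002]
contact_force: [-6.0, -1.1, 3.8]
gripper_width: 0.499
grasp_force: 3.5
```

```bash
python3 -c "from h import *;tcp()
s=cam('scene');d=disc(s,(322,202),6);P=onz(s,d,.0979);print(d,(P[:2]-RK)@RM*1000)"
```

```text
t 7.45 rack mm [-178.9   -4.3] z 32.9 heading 0.143 F rack [-6.11 -0.26] 3.76 w 0.5
(np.float64(318.9568134171908), np.float64(201.15765199161424)) [-121.63686514   -5.08233111]
```

Canister 2 gives a sustained 6 N, so it is the full one. I'll push it in, drifting about 4 mm to +y towards the centre of the bay.

Request:
move_arm(
  increments=[2, 0, 0, 0, 0.5, 3, 0, 0, 0, 0.5, 3, -0.5, 0, 0, 0.5, 3, -0.5, 0, 0, 0.5, 3, -0.5, 0, 0, 0.5, 3, -0.5, 0, 0, 0.5, 3, -0.5, 0, 0, 0.5, 3, -0.5, 0, 0, 0.5],
)

```text
time: 8.17
tool_pos: [0.4662, 0.0587, 0.0328]
tool_rot: [0.0, 0.997, 0.071, -0.002]
contact_force: [-6.1, -1.3, 4.3]
gripper_width: 0.505
grasp_force: 3.5
```

```bash
python3 -c "from h import *;tcp()"
```

```text
t 8.17 rack mm [-155.8   -1.5] z 32.8 heading 0.143 F rack [-6.21 -0.4 ] 4.34 w 0.5
```

Request:
move_arm(
  increments=[3, -0.5, 0, 0, 0.5, 3, -0.5, 0, 0, 0.5, 3, 0, 0, 0, 0.5, 3, 0, 0, 0, 0.5, 3, 0, 0, 0, 0.5, 3, 0, 0, 0, 0.5, 2, 0, 0, 0, 0.5, 1, 0, 0, 0, 0.5],
)

```text
time: 8.83
tool_pos: [0.4869, 0.0629, 0.0328]
tool_rot: [-0.0, 0.997, 0.072, -0.002]
contact_force: [-5.8, -1.2, 3.9]
gripper_width: 0.501
grasp_force: 3.6
```

Run:
```python
from h import *
tcp(); s=cam("scene"); t=cam("top")
a=cv2.resize(s["image"][150:300,210:370],(480,450),interpolation=cv2.INTER_CUBIC); b=cv2.resize(t["image"][130:250,250:350],(320,384),interpolation=cv2.INTER_CUBIC)
cv2.imwrite("pics/c2.png",np.hstack([a,cv2.copyMakeBorder(b,0,66,0,0,cv2.BORDER_CONSTANT)]))
```

```text
t 8.83 rack mm [-134.7   -0.3] z 32.8 heading 0.143 F rack [-5.93 -0.36] 3.95 w 0.5
```

View pics/c2.png

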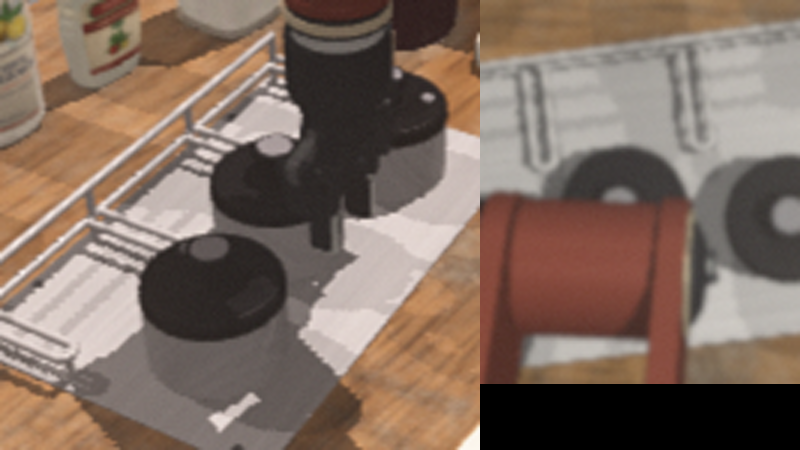

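The left part shows canister 2 upright between the fingers, with its disc at (275,145), the lid level and canisters 1 and 3 untouched. The steady Fz of +4 N needs an explanation, so I'll check the moment and the height of the disc.

Run:
```python
from h import *
st=manip.state();print(st["contact_force"],st["ft_torque"]);print("torque in rack axes",st["ft_torque"][:2]@RM)
s=cam("scene");d=disc(s,(301,198),6);print(d)
for z in(.095,.09,.083):
    P=onz(s,d,z);print(z,(P[:2]-RK)@RM*1000)
print([proj(s,[*(RK+RM@np.array([-.0797+e,0])),z]) for e in(0,) for z in(.098,.09,.084)])
```

```text
[-4.74824882 -0.89987502  2.78152624] [-0.06718897  0.67931513  0.02975664]
torque in rack axes [0.03051274 0.68194749]
(np.float64(300.759702816589), np.float64(194.97859835883787))
0.095 [-71.61520785 -10.11704498]
0.09 [-67.46449299 -16.29549744]
0.083 [-61.65349219 -24.94533088]
[(np.float64(301.357856151727), np.float64(197.08760465723253)), (np.float64(301.5132629464567), np.float64(200.0770430504488)), (np.float64(301.62893528635055), np.float64(202.3021409588976))]
```

The disc sits where a raised button should be (row 195; a pressed one would be near 202), so nothing is pressing the pump and Fz is just friction at the fingers. I'll continue.

Request:
move_arm(
  increments=[2, 0, 0, 0, 0.5, 3, 0, 0, 0, 0.5, 3, 0, 0, 0, 0.5, 3, 0, 0, 0, 0.5, 3, 0, 0, 0, 0.5, 3, 0, 0, 0, 0.5, 3, 0, 0, 0, 0.5, 3, 0, 0, 0, 0.5],
)

```text
time: 9.65
tool_pos: [0.5098, 0.0661, 0.0328]
tool_rot: [-0.0, 0.997, 0.071, -0.002]
contact_force: [-5.6, -1.2, 2.7]
gripper_width: 0.499
grasp_force: 3.5
```

```bash
python3 -c "from h import *;tcp()"
```

```text
t 9.65 rack mm [-111.5   -0.4] z 32.8 heading 0.143 F rack [-5.69 -0.35] 2.75 w 0.5
```

Request:
move_arm(
  increments=[3, 0, 0, 0, 0.5, 3, 0, 0, 0, 0.5, 3, 0, 0, 0, 0.5, 3, 0, 0, 0, 0.5, 3, 0, 0, 0, 0.5, 3, 0, 0, 0, 0.5, 3, 0, 0, 0, 0.5, 3, 0, 0, 0, 0.5],
)

```text
time: 10.32
tool_pos: [0.5335, 0.0695, 0.0328]
tool_rot: [-0.0, 0.997, 0.071, -0.002]
contact_force: [-5.6, -0.9, 4.1]
gripper_width: 0.504
grasp_force: 3.5
```

```bash
python3 -c "from h import *;tcp()"
```

```text
t 10.32 rack mm [-87.5  -0.4] z 32.8 heading 0.143 F rack [-5.72 -0.13] 4.06 w 0.5
```

Request:
move_arm(
  increments=[3, 0, 0, 0, 0.5, 3, 0, 0, 0, 0.5, 3, 0, 0, 0, 0.5, 3, 0, 0, 0, 0.5, 3, 0, 0, 0, 0.5, 2, 0, 0, 0, 0.5, 1, 0, 0, 0, 0.5, 1, 0, 0, 0, 0.5],
)

```text
time: 10.98
tool_pos: [0.5525, 0.0723, 0.0328]
tool_rot: [-0.0, 0.997, 0.071, -0.001]
contact_force: [-5.6, -0.7, 2.7]
gripper_width: 0.501
grasp_force: 3.4
```

```bash
python3 -c "from h import *;tcp()"
```

```text
t 10.98 rack mm [-68.3  -0.4] z 32.8 heading 0.143 F rack [-5.6   0.14] 2.75 w 0.5
```

Request:
move_arm(
  increments=[1, 0, 0, 0, 0.5, 1, 0, 0, 0, 0.5, 1, 0, 0, 0, 0.5, 1, 0, 0, 0, 0.5, 1, 0, 0, 0, 0.5, 1, 0, 0, 0, 0.5, 1, 0, 0, 0, 0.5, 1, 0, 0, 0, 0.5],
)

```text
time: 11.65
tool_pos: [0.5604, 0.0734, 0.0329]
tool_rot: [-0.0, 0.997, 0.071, -0.001]
contact_force: [-5.0, -0.8, 2.2]
gripper_width: 0.499
grasp_force: 3.4
```

```bash
python3 -c "from h import *;tcp()"
```

```text
t 11.65 rack mm [-60.3  -0.4] z 32.9 heading 0.143 F rack [-5.04 -0.07] 2.23 w 0.5
```

Request:
move_arm(
  increments=[1, 0, 0, 0, 0.5, 1, 0, 0, 0, 0.5, 1, 0, 0, 0, 0.5],
)

```text
time: 11.9
tool_pos: [0.5617, 0.0736, 0.0328]
tool_rot: [0.0, 0.997, 0.072, -0.004]
contact_force: [-13.8, -2.4, 9.2]
gripper_width: 0.5
grasp_force: 7.7
```

```bash
python3 -c "from h import *;tcp()"
```

```text
t 11.9 rack mm [-59.1  -0.4] z 32.8 heading 0.143 F rack [-14.    -0.39] 9.24 w 0.5
```

Request:
move_arm(
  increments=[1, 0, 0, 0, 0.5, 0, 0, 0, 0, 0.5],
)

```text
time: 12.07
tool_pos: [0.5617, 0.0736, 0.0327]
tool_rot: [0.0, 0.997, 0.072, -0.005]
contact_force: [-15.9, -3.2, 10.2]
gripper_width: 0.504
grasp_force: 8.7
```

```bash
python3 -c "from h import *;tcp()"
```

```text
t 12.07 rack mm [-59.   -0.4] z 32.7 heading 0.143 F rack [-16.23  -0.92] 10.21 w 0.5
```

Request:
move_arm(
  increments=[-6, 0, 0, 0, 0.5, -20, 0, 0, 0, 0.5, -40, 0, 0, 0, 0.5, -20, 0, -20, 0, 0, 0, 0, -40, 0, 0, 0, 0, -40, 0, 0, 0, 0, 0, 0, 0, 0, 0, 0, 0, 0],
)

```text
time: 12.73
tool_pos: [0.4833, 0.0617, 0.1374]
tool_rot: [0.0, 0.997, 0.071, 0.005]
contact_force: [0.1, 0.0, -0.2]
gripper_width: -0.002
grasp_force: 0.0
```

Run:
```python
from h import *
tcp(); s=cam("scene"); t=cam("top")
a=cv2.resize(s["image"][140:290,200:360],(480,450),interpolation=cv2.INTER_CUBIC); b=cv2.resize(t["image"][125:265,250:350],(320,448),interpolation=cv2.INTER_CUBIC)
cv2.imwrite("pics/c3.png",np.hstack([a,cv2.copyMakeBorder(b,0,2,0,0,cv2.BORDER_CONSTANT)]))
for c in((-.001,0,.098),(-.004,0,.098)):
    w=[*(RK+RM@np.array(c[:2])),c[2]];print(proj(s,w),proj(t,w))
```

```text
t 12.73 rack mm [-138.3   -0.9] z 137.4 heading 0.143 F rack [0.14 0.02] -0.25 w -0.0
(np.float64(272.01079876833535), np.float64(187.77404763197964)) (np.float64(289.41014833034), np.float64(162.1571377483139))
(np.float64(273.0963832860745), np.float64(188.11856780582903)) (np.float64(289.55840213067034), np.float64(163.37314975582532))
```

View pics/c3.png

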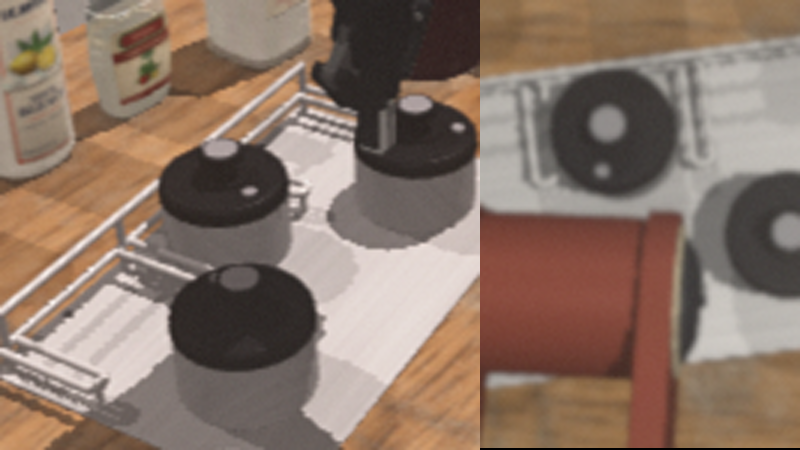

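Right half: canister 2 sits inside the bay against the rear rods, with its disc at (608,124). Left half: its disc is at (220,149), the lid is level, and canisters 1 and 3 still stand out in front. I'll triangulate the button.

Run:
```python
from h import *
s=cam("scene"); t=cam("top")
P,e=tri(t,disc(t,(290,163),6),s,disc(s,(273,189),6));st=manip.state()
print(P,e,"rack",(P[:2]-RK)@RM*1000,"onz",(onz(t,disc(t,(290,163),6),.095)[:2]-RK)@RM*1000)
d=(P[:2]-st["tool_pos"][:2])@RM*1000;print("tool shift x,y",d[0],-d[1],"z down to top",(st["tool_pos"][2]-.095)*1000)
```

```text
[0.61683812 0.08221493 0.10118064] 0.0018073735130707657 rack [-3.25487886  0.28265368] onz [-2.91915429  0.45315801]
tool shift x,y 138.9735362593672 -0.5965506635805494 z down to top 36.552633315226736
```

The stop was hard (16 N) and the vision position agrees with home to within about 3 mm. Now I'll move over the button and press.

Request:
move_arm(
  increments=[35, 0, 0, 0, 0, 35, 0, 0, 0, 0, 35, -1, 0, 0, 0, 24, 0, 0, 0, 0, 10, 0, 10, 0, 0, 0, 0, 10, 0, 0, 0, 0, 5, 0, 0, 0, 0, 5, 0, 0],
)

```text
time: 13.6
tool_pos: [0.6155, 0.0824, 0.1004]
tool_rot: [-0.0, 0.997, 0.071, -0.002]
contact_force: [0.5, 0.2, -0.2]
gripper_width: 0.002
grasp_force: 0.0
```

```bash
python3 -c "from h import *;tcp()"
```

```text
t 13.6 rack mm [-4.5  0.7] z 100.4 heading 0.143 F rack [0.55 0.14] -0.2 w 0.0
```

Request:
move_arm(
  increments=[0, 0, 2, 0, 0, 0, 0, 2, 0, 0, 0, 0, 2, 0, 0, 0, 0, 2, 0, 0, 0, 0, 2, 0, 0, 0, 0, 2, 0, 0],
)

```text
time: 14.1
tool_pos: [0.6179, 0.0825, 0.0922]
tool_rot: [0.0, 0.997, 0.071, 0.0]
contact_force: [-1.9, 0.2, 3.0]
gripper_width: 0.0
grasp_force: 1.9
```

```bash
python3 -c "from h import *;tcp()"
```

```text
t 14.1 rack mm [-2.2  0.4] z 92.2 heading 0.143 F rack [-1.81  0.51] 2.96 w 0.0
```

Request:
move_arm(
  increments=[0, 0, 2, 0, 0, 0, 0, 2, 0, 0, 0, 0, 2, 0, 0, 0, 0, 2, 0, 0, 0, 0, 1, 0, 0, 0, 0, 1, 0, 0],
)

```text
time: 14.6
tool_pos: [0.618, 0.0825, 0.0822]
tool_rot: [0.0, 0.997, 0.071, 0.0]
contact_force: [-2.8, -0.8, 7.3]
gripper_width: 0.003
grasp_force: 3.6
```

```bash
python3 -c "from h import *;tcp()"
```

```text
t 14.6 rack mm [-2.1  0.4] z 82.2 heading 0.143 F rack [-2.9  -0.36] 7.31 w 0.0
```

Request:
move_arm(
  increments=[0, 0, 1, 0, 0, 0, 0, 1, 0, 0],
)

```text
time: 14.77
tool_pos: [0.6181, 0.0825, 0.0808]
tool_rot: [0.0, 0.997, 0.071, 0.0]
contact_force: [-6.0, -0.9, 13.9]
gripper_width: 0.0
grasp_force: 6.7
```

```bash
python3 -c "from h import *;tcp()"
```

```text
t 14.77 rack mm [-2.   0.4] z 80.8 heading 0.143 F rack [-6.07 -0.03] 13.92 w 0.0
```

Request:
move_arm(
  increments=[0, 0, 1, 0, 0, 0, 0, 0, 0, 0, 0, 0, 0, 0, 0],
)

```text
time: 15.02
tool_pos: [0.6181, 0.0825, 0.0808]
tool_rot: [0.0, 0.997, 0.071, 0.0]
contact_force: [-7.3, -0.5, 13.5]
gripper_width: -0.002
grasp_force: 6.7
```

```bash
python3 -c "from h import *;tcp()"
```

```text
t 15.02 rack mm [-2.   0.4] z 80.8 heading 0.143 F rack [-7.33  0.6 ] 13.45 w -0.0
```

Request:
move_arm(
  increments=[0, 0, -2, 0, 0, 0, 0, -4, 0, 0, 0, 0, -8, 0, 0, 0, 0, -20, 0, 0, 0, 0, -40, 0, 0, 0, 0, -40, 0, 0, -40, 0, 0, 0, 0, -40, 0, 0, 0, 0],
)

```text
time: 15.68
tool_pos: [0.5411, 0.071, 0.1967]
tool_rot: [0.0, 0.997, 0.071, 0.004]
contact_force: [-1.7, -1.2, 0.1]
gripper_width: 0.0
grasp_force: 0.0
```

Request:
move_arm(
  increments=[-40, 0, 0, 0, 0, -40, 0, 0, 0, 0, 0, 0, 0, 0, 0, 0, 0, 0, 0, 0],
)

```text
time: 16.02
tool_pos: [0.4574, 0.0597, 0.1914]
tool_rot: [-0.0, 0.997, 0.071, 0.0]
contact_force: [0.1, 0.1, 1.0]
gripper_width: 0.003
grasp_force: 0.0
```

Run:
```python
from h import *
tcp(); s=cam("scene"); t=cam("top")
a=cv2.resize(s["image"][140:290,200:360],(480,450),interpolation=cv2.INTER_CUBIC); b=cv2.resize(t["image"][125:265,210:350],(320,320),interpolation=cv2.INTER_CUBIC)
cv2.imwrite("pics/c4.png",np.hstack([a,cv2.copyMakeBorder(b,0,130,0,0,cv2.BORDER_CONSTANT)]))
P,e=tri(t,disc(t,(290,163),6),s,disc(s,(273,189),6));print(P,e,(P[:2]-RK)@RM*1000)
```

```text
t 16.02 rack mm [-164.2    0.8] z 191.4 heading 0.143 F rack [0.11 0.1 ] 1.04 w 0.0
[0.61686457 0.08223346 0.10117679] 0.0017677783653220751 [-3.22605102  0.29722368]
```

View pics/c4.png

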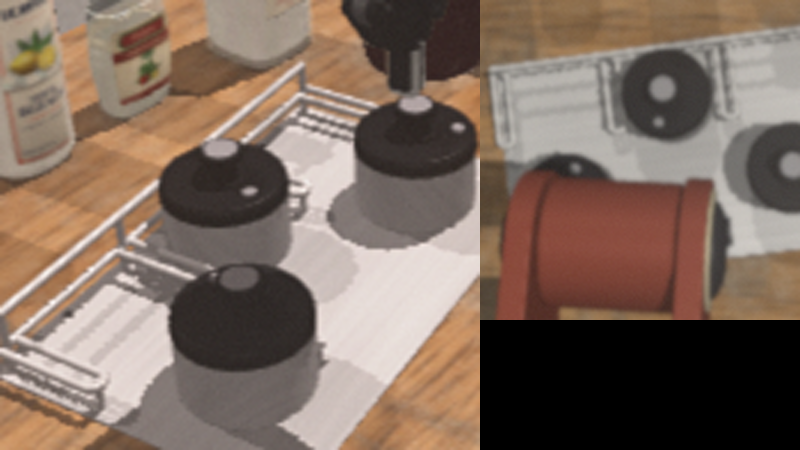

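The final view shows canister 2 home with its button raised, disc at (220,149) and unchanged in position. Canisters 1 and 3 are standing out in front, and the arm is clear. Handing in.

```bash
python3 -c "
from plant import manip
print(manip.job_done())"
```

```text
the job is handed in; nothing more can be done
None
```

The full canister was canister 2 (about 6 N to slide); it is home against the back rods in bay 2, its pump was pressed to the stop and sprang back up, canister 3 (about 1.2 N) moved about 7 mm, canister 1 was never touched, and the job was handed in at about 16 s.

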